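# Clear the kiln lid and hold it open to vent

## Robot

A 7-joint arm with a two-finger parallel gripper is mounted at the origin on the work surface. World frame = base frame: x ahead of the robot, y to its left, z up, the work surface at z = 0. Lengths are in mm, angles in rad, forces in N, time in s.
With the tool pointing down it reaches from about 400 to 875 mm from the base axis. Payload 19.3 kg.
Tool frame: the origin (TCP) lies at the very end of the fingers, on their centre line; the grasp point (between the pads) lies 19 mm behind it; z points along the fingers, y is the line along which they close (so a half turn about z gives the same grasp; the last joint's range is limited). The gripper opens to 85 mm and grips with 20 to 120 N. Pads are 22 mm wide; open, the fingers measure 114 mm over their backs; the gripper's body (76 mm by 85 mm) begins 54 mm behind the grasp point. The pads swing forward as they close: fully open they stand 13 mm farther back than shut.
Start: joints at [1.092, 0.521, -0.036, 1.599, 0.021, 1.021, -0.113], TCP at [248.415, -573.502, 231.291] pointing down, gripper open.
Joint ranges: [-2.91, 2.91], [-0.3, 2.13], [-1.5, 1.42], [0.17, 2.43], [-1.26, 4.41], [0.16, 1.93], [-2.52, 2.52]. Speed limits (rad/s): [1.89, 1.89, 2.39, 2.39, 3.01, 3.01, 3.01].

## Interface

Orientations are given as a 3x3 rotation matrix whose columns are the frame's x, y, z axes.
In Python, from workcell import robot gives the robot as it stands. Calls block until the motion is done:
- robot.movep(position, orientation): joint-space move of the TCP to a pose.
- robot.movel(position, frame=None, max_speed=150, guard=None): straight line of the TCP; frame=None keeps the orientation; max_speed is the mean speed in mm/s. With guard (N) it stops when the force on the tool has changed by that much, and returns True; else False.
- robot.goto_joints(angles): joint-space move.
- robot.open_gripper() and robot.clamp(): open the fingers fully, or close them until they stop; the grip force is fixed at half the most.
- robot.wait(seconds).
- robot.inverse_kinematics(position, orientation): joint angles nearest the present ones, or None.
- robot.read_state(): the state.
- robot.camera(name): name is "side" or "top"; returns a dict with "image" (384x512x3 uint8, blue, green, red), "range_z" (384x512 float32, mm along the optical axis (not along the pixel's ray), 0 where there is no reading), "fx", "fy", "cx", "cy" (pixels), "dist_coeffs" ([k1, k2, p1, p2, k3] as OpenCV has them; the pictures are not rectified), "cam_to_world" (4x4, takes a point from camera to world coordinates). Camera axes: x right, y up, looking along -z (the intrinsics and any distortion apply to the point x, -y, -z); pixel columns grow to the right and rows downward; lengths in mm; the calibration is good to about 2 mm. A picture is of the moment at which its call begins.
A pose or a line that the arm cannot do raises robot.PlanningError and nothing moves.
- robot.finish_job(): hands the job in; it is judged then, once.
Trained networks look in a picture, given as the dict that the camera call returned (one of the last four; its "shot" number tells which), for a name from the list of things; names that differ only in an ending like _2 or _b are one class to them, and where a whole thing is asked for, a point or a joint stands for the part that bears it (a point fixed in the world has none). Each returns a list of dicts, best first, with "conf" (0 to 1); they miss things now and then, are a little off and sometimes report something else, mostly with a low value. They report only what shows in the picture. A call takes as long as a camera call.
- robot.recognise(picture, thing): "centre" ([column, row] in pixels, amid what is visible of it).
The state is a dict: "time": time; "qpos": joint angles; "qvel": joint speeds; "joint_efforts": joint torques, N m; "eef_pos": TCP position; "tool_rot": TCP orientation; "ft_force": force on the tool from outside, world axes, zero at the start; "torque": the same for the moment, N m; "finger_gap": finger opening in mm; "gripper_force": force on a finger pad.
Only numpy, scipy, OpenCV 4.12 (cv2) and the standard library are available. Lean on these libraries where they do the work, as an engineer would, in place of code of your own. Each camera call takes 0.05 s, during which the arm holds its last target. There are 200 camera calls.

## Task

Clear the graphite paddle off the lid of the small blue kiln: slide it blade first, lying flat, fully home into the slot of the wooden holder and let go of it. Then lift the kiln lid by its front bar and hold it open at 40 degrees so the kiln can vent; the lid falls shut if let go, so finish while the gripper is still holding it there. Leave the bottle, the steel ring and the glass cup alone.

Things in the scene. Friction and masses are not known exactly. Their poses are not given: they have to be found in the camera images.
- paddle: Paddle, 120 g, flat on the kiln lid at first. Dark grey graphite blade 80 (x) x 70 (y) x 8 (z) mm; brown handle 18 wide (y), 16 high (z), from x = -40 to -170 mm, underside level with the blade's. Origin: centre of the blade's underside; x points from handle to blade tip (tip at x = +40), z up. Centre of mass near x = -26 mm.
- paddle_grip (a point): Point on the handle's centre line where it can be pinched across its 18 mm width: x = -85 mm from the paddle's origin, 8 mm above its underside. Axes as the paddle's.
- holder: Fixed wooden holder, 110 x 110 x 74 mm. Origin: at bench level below the slot; z up. Slot opens to -x (side nearest the robot), paddle goes in along +x. Slot floor z = 50 mm, from x = -60 mm; side walls 78 mm apart from x = -40 to 50; above them two lips, undersides z = 66, tops z = 74, overhanging 16 mm each (46 mm gap between, open above). Back stop face at x = +42.
- slot_home (a point): Point on the slot floor (50 mm up) where the paddle's origin lies when it is fully home against the back stop: 2 mm in +x from the holder's origin. The paddle's axes are then parallel to this point's and the holder's, its handle sticking out towards -x.
- kiln: Fixed blue bench-top kiln, 200 (x) x 280 (y) mm, its box 120 mm high; a dark control box (130 x 50 x 100 mm high) on its -y side. Origin: centre of its underside; x points from its front (lid bar, towards the robot) to its back (hinge), z up. With the lid shut the lid's flat top is at z = 145 mm.
- kiln_lid (a joint): Opening angle of the kiln lid, rad: 0 shut, growing as the front edge rises, up to 1.8; 40 degrees is 0.698. The lid is a 200 x 280 x 25 mm slab of about 0.7 kg with a free hinge, no spring or stay: it falls shut when let go (3 to 5 N upward at the bar lifts it).
- lid_bar (a point): Middle of the lid's round steel bar, 12 mm diameter, parallel to the kiln's y axis, its centre 50 mm in front of the lid's front face, on two 10 mm thick arms at its ends (100 mm free between them). Moves and turns with the lid: shut, it lies 132.5 mm above the bench, 250 mm in front of the hinge axis and 12.5 mm above it.
- lid_hinge (a point): Point on the lid's hinge axis, in the middle of the kiln's back upper edge, 120 mm above the bench; does not move with the lid. The hinge axis is its y axis (level); its x points from front to back.
- amber_bottle: Amber bottle with black cap, 44 mm diameter, 85 mm high, loose on the bench: leave alone. Origin: centre of its underside.
- clamp_ring: Dark steel ring, 64 mm diameter, 22 mm high, loose on the bench: leave alone. Origin: centre of its underside.
- glass_cup: Green glass cup, 70 mm diameter, 70 mm high, loose on the bench: leave alone. Origin: centre of its underside.

How it is judged (in metres and radians):
On the way, in this order (a step that is already met when the one before it is completed fails the run):
1. the paddle lies fully home in the holder's slot, let go, with the kiln lid still shut (x of paddle in the frame of holder above -0.009 m and y of paddle in the frame of holder between -0.008 and 0.008 m and z of paddle in the frame of holder between 0.044 and 0.062 m and angle between the x axis of paddle and the x axis of holder, either way round below 0.15 rad and angle between the z axis of paddle and the z axis of holder, either way round below 0.15 rad and contact force between the fingers and paddle below 0.1 N and value of joint kiln_lid below 0.1 rad), for 0.3 s.
2. the gripper has lifted the lid to 40 degrees (value of joint kiln_lid between 0.61 and 0.79 rad and contact force between the fingers and kiln_lid above 0.5 N), for 0.2 s.
At the end, for the whole second after the job is handed in: Paddle flat in the slot, at most 11 mm short of the stop, within 8 mm sideways and 0.15 rad, fingers off it; lid held still between 0.61 and 0.79 rad (35 to 45 degrees) by the fingers (over 0.5 N) and nothing else (all of step 2 and x of paddle in the frame of holder above -0.009 m and y of paddle in the frame of holder between -0.008 and 0.008 m and z of paddle in the frame of holder between 0.044 and 0.062 m and angle between the x axis of paddle and the x axis of holder, either way round below 0.15 rad and angle between the z axis of paddle and the z axis of holder, either way round below 0.15 rad and contact force between the fingers and paddle below 0.1 N and velocity of joint kiln_lid between -0.05 and 0.05 rad/s and contact force between each of paddle, amber_bottle, clamp_ring, glass_cup and kiln_lid below 0.1 N); the arm keeps its last pose, push and grip.
It fails at once if the amber bottle is moved by more than 25 mm or tipped (distance of amber_bottle from where it was at the start of the episode above 0.025 m or angle between amber_bottle's own z axis and vertical above 0.4 rad).
It fails at once if the steel ring is moved by more than 25 mm or tipped (distance of clamp_ring from where it was at the start of the episode above 0.025 m or angle between clamp_ring's own z axis and vertical above 0.4 rad).
It fails at once if the green glass cup is moved by more than 25 mm or tipped (distance of glass_cup from where it was at the start of the episode above 0.025 m or angle between glass_cup's own z axis and vertical above 0.4 rad).
It also fails if it takes over 58 s, if anything falls off the work surface, if the arm or the gripper's body presses on something with over 40 N, if the wrist force passes 120 N, or if a joint passes its speed limit or range.

## Working session

There is one attempt and no reset: what is moved stays moved. The work goes in short steps, each a Python script; the robot and the scene stay as the last script left them, time stands still between calls to the robot, and variables do not carry over. Pictures are saved under pics/ and viewed, at most 10 in all, crops included, and the job is handed in when it is done.

```bash
mkdir -p pics; ls
cat > h.py <<'E'
from workcell import robot
import numpy as np, cv2
def deproj(c,uv,d=None):
    uv=np.atleast_2d(np.array(uv,float))
    K=np.array([[c['fx'],0,c['cx']],[0,c['fy'],c['cy']],[0,0,1.]])
    n=cv2.undistortPoints(uv.reshape(-1,1,2),K,np.array(c['dist_coeffs'],float)).reshape(-1,2)
    if d is None: d=np.array([c['range_z'][int(round(v)),int(round(u))] for u,v in uv])
    p=np.c_[n[:,0]*d,-n[:,1]*d,-d*np.ones(len(n))]
    T=np.array(c['cam_to_world']); return p@T[:3,:3].T+T[:3,3]
def cloud(c):
    vv,uu=np.mgrid[:384,:512]; uv=np.c_[uu.ravel(),vv.ravel()]
    P=deproj(c,uv,c['range_z'].ravel().astype(float)).reshape(384,512,3)
    P[c['range_z']<=0]=np.nan; return P
E
python3 - <<'E'
from h import *
np.set_printoptions(precision=1,suppress=True)
s=robot.read_state(); print(s['time'],s['tool_rot'],s['ft_force'])
for n in('side','top'):
    c=robot.camera(n); cv2.imwrite(f'pics/{n}0.png',c['image']); np.save(f'{n}0.npy',c,allow_pickle=True)
    print(n,np.array(c['cam_to_world']),c['fx'],c['dist_coeffs'])
    for t in('paddle','paddle_grip','holder','slot_home','kiln','kiln_lid','lid_bar','amber_bottle','clamp_ring','glass_cup'):
        try:
            for r in robot.recognise(c,t)[:2]: print(t,np.array(r['centre']),round(r['conf'],2),deproj(c,[r['centre']])[0])
        except Exception as e: print(t,e)
E
```

```text
pics
workcell.py
0.0 [[ 0.9  0.4 -0. ]
 [ 0.4 -0.9  0. ]
 [-0.  -0.  -1. ]] [ 0.1  0.1 -0.1]
side [[ -0.7   0.4  -0.5 114.8]
 [ -0.7  -0.4   0.6 579.9]
 [  0.    0.8   0.6 674.5]
 [  0.    0.    0.    1. ]] 402.61777889577627 [-0.1  0.   0.   0.   0. ]
paddle_grip [311.1 157.4] 0.81 [576.7 -86.8 152.3]
holder [200.3 284.7] 0.66 [523.9 304.4  72.9]
slot_home [197.8 288.1] 0.6 [519.7 313.8  74.9]
kiln [330.5 175.6] 0.76 [505.6 -68.3 144.7]
kiln [313.8 157.6] 0.39 [570.6 -89.2 153.5]
kiln_lid [338.9 157.1] 0.75 [ 536.4 -145.9  144.7]
lid_bar [340.7 157.9] 0.64 [ 531.3 -146.2  144.6]
amber_bottle [202.1 195.3] 0.56 [757.4 107.8  45.9]
clamp_ring [302.6 288.1] 0.91 [414.2 125.7  -0.4]
glass_cup [166.4 228.3] 0.74 [750.3 227.5  16.9]
glass_cup [339.4 156.3] 0.4 [ 537.9 -150.3  144.3]
top [[   0.     1.    -0.2  429. ]
 [  -1.     0.     0.    65.8]
 [   0.     0.2    1.  1143.7]
 [   0.     0.     0.     1. ]] 433.94570126363334 [-0.1  0.   0.   0.   0. ]
paddle [324.8 208.3] 0.69 [ 578.1 -107.6  151.5]
paddle [360.6 222.4] 0.44 [ 547.5 -193.6  144. ]
paddle_grip [325.  205.6] 0.56 [ 584.6 -108.4  150.4]
holder [165.4 225.9] 0.83 [539.9 280.6  45.9]
slot_home [164.9 224.7] 0.9 [542.7 281.6  48. ]
kiln [354.8 223.4] 0.78 [ 544.8 -179.5  144.8]
kiln_lid [355.5 221.5] 0.78 [ 549.1 -180.9  146.4]
lid_bar [354.1 220. ] 0.82 [ 552.9 -178.2  143.8]
amber_bottle [241.7 137.5] 0.56 [764.7  91.1  87.1]
amber_bottle [163.6 225.7] 0.54 [539.9 284.4  49.9]
clamp_ring [213.3 268. ] 0.54 [436.8 157.   20.4]
clamp_ring [354.2 223. ] 0.16 [ 546.3 -179.3  140. ]
glass_cup [183. 153.] 0.89 [744.1 251.7   3.1]
```

View pics/side0.png

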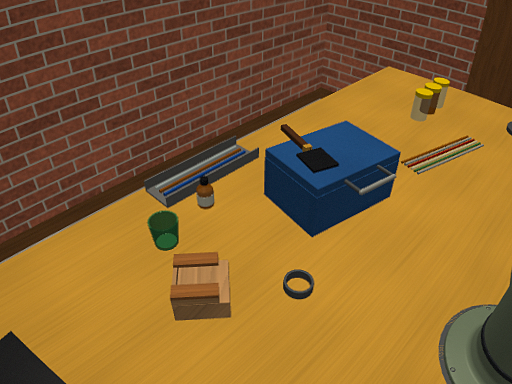

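View pics/top0.png

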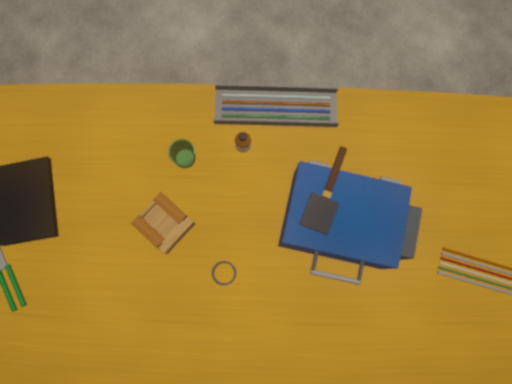

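Both views agree. In the top image the paddle blade is at (319,213) with its handle running to (342,150), over the kiln's back edge. The holder is at (164,223) with its slot opening toward lower right. The ring is at (224,273), below where the handle will end up, and the kiln bar is at (337,278). The next step is exact poses from the depth clouds.

```bash
cat > meas.py <<'E'
from h import *
np.set_printoptions(precision=1,suppress=True)
def rect(n,P):
    (c,s,a)=cv2.minAreaRect(P[:,:2].astype(np.float32)); print(n,len(P),'c',np.array(c),'size',np.array(s),'ang',round(a,1),'z',np.median(P[:,2]))
for n in('top','side'):
    c=np.load(f'{n}0.npy',allow_pickle=True).item(); P=cloud(c); im=c['image'].astype(int)
    b,g,r=im[...,0],im[...,1],im[...,2]; X,Y,Z=P[...,0],P[...,1],P[...,2]
    print(n)
    K=(X>350)&(X<750)&(Y>-360)&(Y<0)
    lid=K&(b>r+40)&(Z>139)&(Z<151)
    rect('lid',P[lid])
    br=K&(r>b+25)&(r<150)&(Z>140)&(Z<175)&(X>560); bl=K&(b<r+15)&(abs(b-r)<20)&(r<90)&(Z>143)&(Z<165)&(Y>-160)&(X>480)
    rect('handle',P[br]); rect('blade',P[bl])
    bar=K&(abs(b-r)<30)&(r>70)&(Z>110)&(Z<150)&(X<480)
    if bar.sum()>5: rect('bar',P[bar])
    H=(X>440)&(X<640)&(Y>180)&(Y<380)
    lips=H&(Z>69)&(Z<80); 
    nl,L,st,ce=cv2.connectedComponentsWithStats(lips.astype(np.uint8))
    for k in range(1,nl):
        if st[k,4]>40: rect('lip',P[L==k])
    rect('lips all',P[lips])
    rect('floor',P[H&(Z>44)&(Z<56)])
    ring=(X>350)&(X<500)&(Y>60)&(Y<220)&(Z>8)&(Z<30); rect('ring',P[ring])
E
python3 meas.py
```

```text
top
lid 8238 c [ 566.8 -164.8] size [278.4 197.6] ang 78.1 z 144.46078201999075
handle 374 c [ 663.4 -187.4] size [264.9 126. ] ang 89.2 z 160.19836121840615
blade 980 c [ 598.1 -105.2] size [ 66.7 145.8] ang 70.1 z 152.51294762761955
bar 255 c [ 439.2 -179.6] size [202.5  63.2] ang 84.3 z 137.42339330218863
lip 429 c [584.7 269.3] size [91.4 30.2] ang 49.3 z 73.83713943348062
lip 448 c [523.9 320.5] size [92.2 30.9] ang 49.5 z 73.22492453438349
lips all 882 c [554.  294.9] size [ 92.2 110.2] ang 49.6 z 73.5132339037342
floor 997 c [544.1 284.3] size [104.1 109.1] ang 50.8 z 49.27427700711564
ring 178 c [424.8 130.7] size [61.2 63.8] ang 1.5 z 20.272352257677653
side
lid 4050 c [ 564.7 -161.6] size [279.4 200.7] ang 78.8 z 144.50456288704322
handle 239 c [ 650.5 -182.1] size [280.3 128.4] ang 78.8 z 159.4794742631493
blade 606 c [ 621.7 -114.7] size [ 70.1 205.7] ang 69.5 z 152.19035521504014
bar 216 c [ 438.2 -177.5] size [210.6  73.3] ang 88.7 z 136.74464527451255
lip 576 c [582.6 269.1] size [88.7 33.6] ang 49.5 z 73.82832243280347
lip 698 c [522.3 321.6] size [90.8 32.7] ang 49.1 z 74.03061967305746
lips all 1274 c [552.8 295.4] size [ 90.7 112.9] ang 49.5 z 73.93503335496041
floor 1329 c [544.6 287.7] size [107.6 112. ] ang 49.0 z 49.812992090175044
ring 399 c [422.1 132.2] size [63.4 62.5] ang 89.9 z 19.312917275938503
```

```bash
cat > meas2.py <<'E'
from h import *
from meas import rect
for n in('top','side'):
    c=np.load(f'{n}0.npy',allow_pickle=True).item(); P=cloud(c); im=c['image'].astype(int)
    b,g,r=im[...,0],im[...,1],im[...,2]; X,Y,Z=P[...,0],P[...,1],P[...,2]
    print(n)
    m=(X>480)&(X<780)&(Y>-220)&(Y<-30)&(Z>147.5)&(Z<175)&(b<r+20)
    nl,L,st,ce=cv2.connectedComponentsWithStats(m.astype(np.uint8)); k=1+np.argmax(st[1:,4])
    Q=P[L==k]; rect('paddle',Q); rect('handle',Q[Q[:,2]>157]); 
    q=Q[Q[:,2]>157][:,:2]; v=np.linalg.svd(q-q.mean(0),full_matrices=False)[2][0]; print('handle mean',q.mean(0),'ang',np.degrees(np.arctan2(v[1],v[0])))
    m=(abs(b-r)<35)&(r>60)&(Z>100)&(Z<145)&(X>380)&(X<470)&(Y>-230)&(Y<-60)
    nl,L,st,ce=cv2.connectedComponentsWithStats(m.astype(np.uint8)); k=1+np.argmax(st[1:,4])
    Q=P[L==k]; rect('bar',Q); f=np.array([-.98,.199]); s=Q[:,:2]@f; B=Q[s>s.max()-14]; rect('barfront',B)
E
python3 meas2.py | sed -n '/^top/,$p' | tail -12
python3 - <<'E'
from h import *
from scipy.spatial.transform import Rotation as R
np.set_printoptions(precision=2,suppress=True)
def frm(yaw,tilt=0):  # yaw of "forward" f; tool y along f (tilt) ; z=cos t down + sin t forward
    t=np.radians(tilt); f=np.array([np.cos(np.radians(yaw)),np.sin(np.radians(yaw)),0]); d=np.array([0,0,-1.])
    z=np.cos(t)*d+np.sin(t)*f; y=np.cos(t)*f-np.sin(t)*d; return np.c_[np.cross(y,z),y,z]
def grip(yaw): # paddle yaw-> tool y across handle
    return frm(yaw+90)
for n,p,y in(('pick',[645,-123,148],160),('pre',[375,85,60],49.4),('home',[496,228,53],49.4)):
    for s in(0,180): print(n,s,robot.inverse_kinematics(p,grip(y+s)))
k=np.radians(-11.5);bar=np.array([418.8,-133.3,132.5]);hx=np.array([np.cos(k),np.sin(k),0]);H=bar+250*hx;H[2]=120
for a in(0,20,40):
  A=np.radians(a); v=np.array([-250*np.cos(A)+12.5*np.sin(A),250*np.sin(A)+12.5*np.cos(A)])
  g=H+v[0]*hx+[0,0,v[1]]
  for t in (-40,-20,0,15,20,30,40,50,60):
   for s in(0,1):
    M=frm(-11.5,t)
    if s: M=M@np.diag([-1,-1,1])
    q=robot.inverse_kinematics(list(g+19*M[:,2]),M)
    print(a,t,s,g if t==-40 else '',q is not None and np.array(q))
E
```

```text
top
paddle 1389 c [ 627.6 -116.5] size [ 67.9 208.7] ang 69.6 z 153.4562215065315
handle 392 c [ 643.3 -112.8] size [ 56.5 178.1] ang 77.3 z 160.5218731629808
handle mean [ 663.8 -129.2] ang 160.526729684949
bar 261 c [ 443.5 -140.2] size [119.1  54.5] ang 78.4 z 137.190886381719
barfront 181 c [ 423.3 -134. ] size [115.2  12.8] ang 78.6 z 137.71740560599915
side
paddle 885 c [ 623.5 -115.4] size [ 70.2 209.6] ang 69.5 z 152.6359676144101
handle 206 c [ 661.7 -128. ] size [ 20.2 129. ] ang 69.9 z 160.12464486709518
handle mean [ 656.9 -126.1] ang 159.72839704039237
bar 249 c [ 439.3 -135.6] size [121.3  56.5] ang 79.3 z 136.42829610950503
barfront 193 c [ 417.8 -131.5] size [121.3  12.7] ang 76.8 z 136.42829610950503
pick 0 [ 0.08  0.66  0.03  1.58 -0.02  0.9  -1.8 ]
pick 180 [ 0.51  0.74 -0.67  1.56  0.51  1.02  0.92]
pre 0 [ 0.44  0.72 -1.08  2.3   1.02  0.75  1.05]
pre 180 [-0.03  0.51 -0.43  2.32  0.55  0.41 -1.63]
home 0 [ 0.18  0.92 -1.07  1.9   1.    0.98  1.06]
home 180 [-0.2   0.69 -0.47  1.92  0.51  0.65 -1.7 ]
0 -40 0 [ 418.8 -133.3  132.5] [ 0.37  0.79 -0.29  1.68  0.13  
[... 1546 characters left out ...]
.52]
40 -20 0  [ 0.41  0.49 -0.34  1.6   0.12  1.42 -0.15]
40 -20 1  [-0.5   0.82  1.23  1.65 -0.59  1.54 -2.49]
40 0 0  [ 0.53  0.31 -0.45  1.84  0.16  1.02 -0.18]
40 0 1  [-0.65  0.58  1.24  1.9  -0.61  1.12 -2.52]
40 15 0  [ 0.62  0.19 -0.51  2.03  0.18  0.68 -0.2 ]
40 15 1  [-0.79  0.39  1.26  2.09 -0.64  0.76 -2.51]
40 20 0  [ 0.64  0.16 -0.52  2.1   0.19  0.56 -0.2 ]
40 20 1  [-0.84  0.33  1.27  2.16 -0.66  0.63 -2.49]
40 30 0  [ 0.67  0.11 -0.54  2.23  0.27  0.3  -0.29]
40 30 1  [-0.95  0.23  1.32  2.29 -0.82  0.37 -2.33]
40 40 0  [ 1.34  0.21 -1.28  2.34  1.47  0.24 -1.43]
40 40 1  [ 1.34  0.21 -1.28  2.34  1.47  0.24  1.71]
40 50 0  False
40 50 1  False
40 60 0  False
40 60 1  False
```

The measurements from both views agree. Holder origin is (550.2, 291.4) with yaw 49.4°, lid yaw is −11.5° and paddle yaw 159.8°. The grip point is (644.3, −122.9), with heights 145, 160, 74 and 50 as expected. Next I pick up the paddle.

```bash
cat >> h.py <<'E'
def frm(yaw,tilt=0):
    t=np.radians(tilt); f=np.array([np.cos(np.radians(yaw)),np.sin(np.radians(yaw)),0]); d=np.array([0,0,-1.])
    z=np.cos(t)*d+np.sin(t)*f; y=np.cos(t)*f-np.sin(t)*d; return np.c_[np.cross(y,z),y,z]
def grip(yaw): return frm(yaw+270)
E
python3 - <<'E'
from h import *
np.set_printoptions(precision=2,suppress=True)
M=grip(159.8)
robot.movep([644.3,-122.9,250],M)
print(robot.movel([644.3,-122.9,147.5],max_speed=100,guard=10))
robot.clamp(); s=robot.read_state(); print(s['finger_gap'],s['gripper_force'],s['eef_pos'],s['ft_force'])
robot.movel([644.3,-122.9,260],max_speed=80)
s=robot.read_state(); print(s['time'],s['finger_gap'],s['gripper_force'],s['qpos'],s['ft_force'],s['torque'])
F=np.array([np.cos(np.radians(49.4)),np.sin(np.radians(49.4)),0])
pre=np.array([550.2,291.4,0])+(2-85-130)*F
robot.movep(list(pre+[0,0,200]),grip(49.4))
s=robot.read_state(); print(s['time'],s['finger_gap'],s['qpos'],s['eef_pos'],s['torque'])
for n in('top','side'):
    c=robot.camera(n); cv2.imwrite(f'pics/{n}1.png',c['image']); np.save(f'{n}1.npy',c,allow_pickle=True)
E
```

```text
False
16.04994840992568 59.4232302904129 [ 644.46 -122.94  147.8 ] [-0.74 -0.65  4.49]
6.625 16.151702079108627 58.651145696640015 [ 0.52  0.63 -0.69  1.45  0.41  1.21  1.  ] [-0.04  0.67 -0.65] [-0.01 -0.04  0.06]
8.7 16.34186512803101 [-0.09  0.28 -0.42  2.1   0.16  0.79 -1.32] [411.84 129.62 200.03] [-0.06  0.05 -0.03]
```

View pics/side1.png

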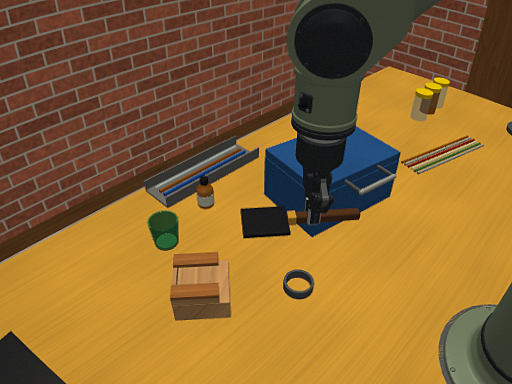

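The paddle is held: in the side view the blade is at (265,221) and the handle runs out to (357,214). I'll measure its pose in the hand.

Run:
```python
from h import *
np.set_printoptions(precision=3,suppress=True)
T=robot.read_state()['eef_pos']; F=np.array([.6508,.7593]); N=np.array([-.7593,.6508])
for n in('top','side'):
    c=np.load(f'{n}1.npy',allow_pickle=True).item(); P=cloud(c); im=c['image'].astype(int)
    dx=P[...,:2]-np.array(T)[:2]; u=dx@F; v=dx@N; Z=P[...,2]
    m=(u>50)&(u<150)&(abs(v)<60)&(Z>170)&(Z<240)
    if m.sum()<30: print(n,m.sum()); continue
    A=np.c_[u[m],v[m],np.ones(m.sum())]; k=np.linalg.lstsq(A,Z[m],rcond=None)[0]
    r=cv2.minAreaRect(np.c_[u[m],v[m]].astype(np.float32))
    print(n,m.sum(),'slopes',k[:2],'z at u85',k@[85,0,1],'umax',np.percentile(u[m],99.5),'v',np.percentile(v[m],[.5,99.5]),r)
    h=(u<-25)&(u>-90)&(abs(v)<25)&(Z>180)&(Z<230)
    print('handle z',np.polyfit(u[h],Z[h],1), 'v',np.polyfit(u[h],v[h],1))
```

```text
top 448 slopes [-0.003  0.002] z at u85 204.33461485769308 umax 125.45567627521747 v [-34.571  35.339] ((107.61036682128906, -0.16551971435546875), (71.75154113769531, 36.909385681152344), 86.83494567871094)Traceback (most recent call last):
  File "<stdin>", line 13, in <module>
    raise TypeError("expected non-empty vector for x")
TypeError: expected non-empty vector for x
```

The paddle is flat and centred, with its tip at u=125 and its underside about 3.5 mm below the TCP. Next I lower and insert it.

Run:
```python
from h import *
np.set_printoptions(precision=2,suppress=True)
F=np.array([np.cos(np.radians(49.4)),np.sin(np.radians(49.4)),0]); O=np.array([550.2,291.4,0])
at=lambda u,z: list(O+(2-85+u)*F+[0,0,z])
robot.movel(at(-130,57),max_speed=120)
print(robot.movel(at(-45,57),max_speed=60,guard=8), robot.read_state()['ft_force'])
g=robot.movel(at(6,56.5),max_speed=25,guard=10)
s=robot.read_state(); print(g,(np.array(s['eef_pos'])-O)@F+85-2,s['eef_pos'],s['ft_force'],s['time'],s['finger_gap'])
for n in('top','side'):
    c=robot.camera(n); cv2.imwrite(f'pics/{n}2.png',c['image']); np.save(f'{n}2.npy',c,allow_pickle=True)
a=cv2.imread('pics/top2.png')[140:300,90:290]; b=cv2.imread('pics/side2.png')[210:370,130:330]
cv2.imwrite('pics/c2.png',cv2.resize(np.hstack([a,b]),(800,320)))
```

```text
False [ 0.74 -0.33 -1.5 ]
True -0.7789887491690166 [495.43 228.    55.91] [ 0.09  0.9  -1.69] 13.3167 16.743823531149037
```

View pics/c2.png

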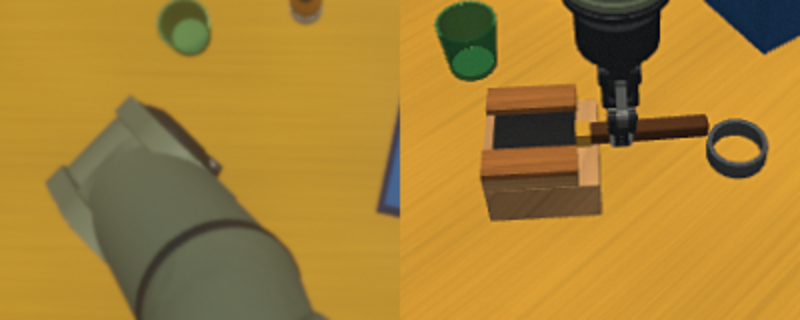

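The side view shows the blade between the lips, up against the back stop, and contact came at the expected depth (−0.8 mm). I'll set it down, release, retreat and check.

Run:
```python
from h import *
np.set_printoptions(precision=2,suppress=True)
p=np.array(robot.read_state()['eef_pos'])
print(robot.movel(list(p+[0,0,-3.5]),max_speed=20,guard=6), robot.read_state()['eef_pos'])
robot.open_gripper(); p=np.array(robot.read_state()['eef_pos'])
robot.movel(list(p+[0,0,120]),max_speed=120)
robot.movep([400,-100,330],frm(-11.5,0))
print(robot.read_state()['time'],robot.read_state()['qpos'])
for n in('top','side'):
    c=robot.camera(n); cv2.imwrite(f'pics/{n}3.png',c['image']); np.save(f'{n}3.npy',c,allow_pickle=True)
    P=cloud(c); im=c['image'].astype(int); O=np.array([550.2,291.4]); d=P[...,:2]-O; th=np.radians(49.4)
    u=d@[np.cos(th),np.sin(th)]; v=d@[-np.sin(th),np.cos(th)]; Z=P[...,2]
    dark=(im.max(2)<80)&(abs(v)<21)&(u>-60)&(u<60)&(Z>40); print(n,dark.sum(),'blade u',np.percentile(u[dark],[1,99]),'z',np.median(Z[dark]))
    b,g,r=im[...,0],im[...,1],im[...,2]
    h=(u<-65)&(u>-180)&(abs(v)<25)&(Z>45); print('handle u',u[h].min(),'z',np.median(Z[h]),'v fit',np.polyfit(u[h],v[h],1))
a=cv2.imread('pics/top3.png')[140:300,90:290]; b=cv2.imread('pics/side3.png')[210:370,130:330]
cv2.imwrite('pics/c3.png',cv2.resize(np.hstack([a,b]),(800,320)))
```

```text
True [495.54 227.89  52.51]
16.8833 [ 0.48  0.08 -0.41  1.96  0.04  1.1  -0.14]
top 210 blade u [-28.32  36.16] z 57.586431115579785
handle u -168.75035581938832 z 64.958918382197 v fit [ 0.  -0.1]
side 539 blade u [-58.33  40.48] z 57.78349431514971
handle u -168.83405638809188 z 65.08797452237661 v fit [0.01 5.75]
```

View pics/c3.png

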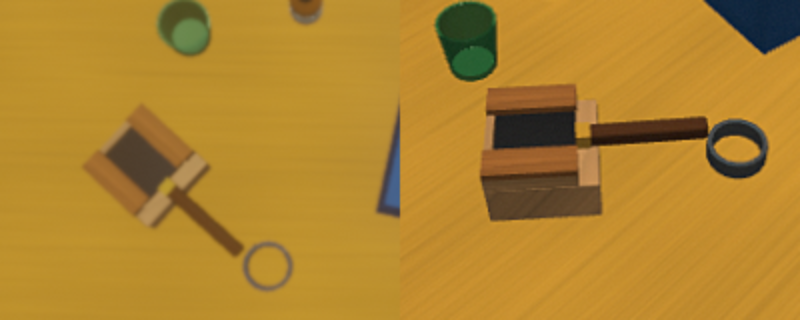

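The paddle is home: the handle end is at u=−168.8, so its origin is about +1 mm, and it lies at z≈50. The kiln bar is next, approached at the largest forward tilt within reach.

Run:
```python
from h import *
np.set_printoptions(precision=2,suppress=True)
bar=np.array([420,-133,132.5]); hx=np.array([np.cos(np.radians(-11.5)),np.sin(np.radians(-11.5)),0])
for yaw in(-11.5,):
 for t in(12,14,15,16,18):
  M=frm(yaw,t)
  for past in(-60,-30,11):
    q=robot.inverse_kinematics(list(bar-3*hx+past*M[:,2]),M); print(t,past,None if q is None else np.array(q))
```

```text
12 -60 [ 0.49  0.19 -0.37  2.28  0.18  0.48 -0.21]
12 -30 [ 0.46  0.26 -0.33  2.3   0.25  0.4  -0.28]
12 11 [ 0.38  0.35 -0.25  2.32  0.35  0.28 -0.38]
14 -60 [ 0.5   0.17 -0.37  2.32  0.19  0.43 -0.22]
14 -30 [ 0.45  0.24 -0.33  2.33  0.28  0.34 -0.31]
14 11 [ 0.35  0.34 -0.23  2.35  0.39  0.23 -0.42]
15 -60 [ 0.5   0.17 -0.37  2.33  0.2   0.4  -0.23]
15 -30 [ 0.45  0.24 -0.32  2.35  0.29  0.32 -0.33]
15 11 [ 0.34  0.34 -0.21  2.36  0.42  0.2  -0.45]
16 -60 [ 0.5   0.16 -0.37  2.35  0.2   0.37 -0.24]
16 -30 [ 0.44  0.23 -0.32  2.36  0.31  0.29 -0.35]
16 11 [ 0.32  0.34 -0.19  2.38  0.45  0.17 -0.48]
18 -60 [ 0.5   0.15 -0.37  2.38  0.23  0.32 -0.27]
18 -30 [ 0.43  0.22 -0.3   2.39  0.37  0.23 -0.4 ]
18 11 [ 0.55  0.35 -0.46  2.39  1.    0.2  -1.02]
```

Run:
```python
from h import *
np.set_printoptions(precision=2,suppress=True)
bar=np.array([420,-133,132.5]); hx=np.array([np.cos(np.radians(-11.5)),np.sin(np.radians(-11.5)),0])
M=frm(-11.5,15); p=lambda s:list(bar-3*hx+s*M[:,2])
robot.movep(p(-70),M)
s=robot.read_state(); print(s['time'],s['qpos'],s['ft_force'])
print(robot.movel(p(11),max_speed=40,guard=6))
s=robot.read_state(); print(s['time'],s['eef_pos'],np.array(p(11)),s['ft_force'],s['finger_gap'])
c=robot.camera('side'); cv2.imwrite('pics/s4.png',cv2.resize(c['image'][90:240,240:440],(800,600)))
```

```text
17.7 [ 0.51  0.14 -0.38  2.32  0.16  0.43 -0.2 ] [ 0.12 -0.12  0.95]
False
19.875 [ 419.89 -133.02  122.03] [ 419.85 -132.97  121.87] [-1.18  0.22 -0.72] 85.1203743470801
```

View pics/s4.png

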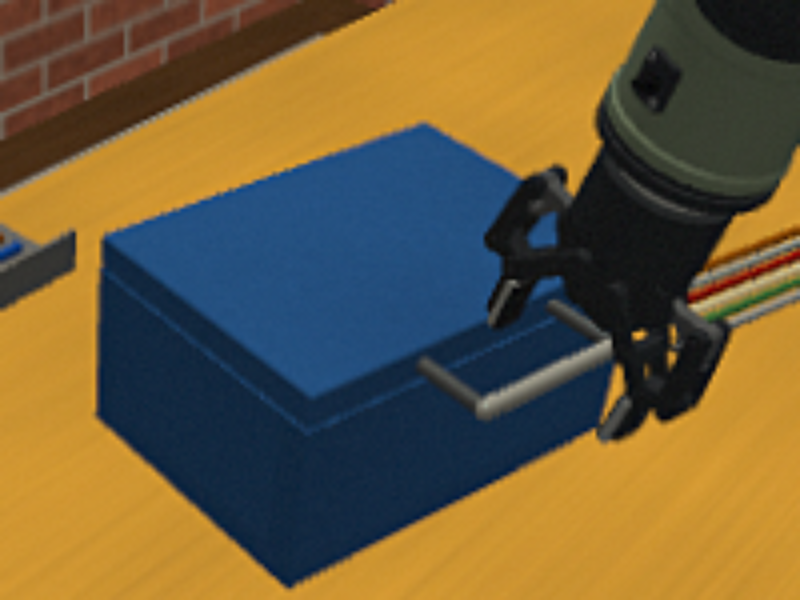

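The inner finger tip at (500,305) is just clear of the lid's front edge, the outer one at (615,430) is in front of the bar, and there is no contact force. I'll clamp and do a small lift first.

```bash
cat > lift.py <<'E'
from h import *
hx=np.array([np.cos(np.radians(-11.5)),np.sin(np.radians(-11.5)),0])
H=np.array([420,-133,0])+250*hx; H[2]=120
def pose(a,p0):
    # rotate start TCP p0 about hinge by a deg, tool turning along
    A=np.radians(a); d=np.array(p0)-H; x=d@hx; lat=d-x*hx-[0,0,d[2]]; z=d[2]
    return list(H+lat+(x*np.cos(A)+z*np.sin(A))*hx+np.array([0,0,-x*np.sin(A)+z*np.cos(A)])), frm(-11.5,15-a)
E
python3 - <<'E'
from lift import *
import json; np.set_printoptions(precision=2,suppress=True)
robot.clamp(); s=robot.read_state(); print(s['finger_gap'],s['gripper_force'],s['eef_pos'],s['ft_force'],s['time'])
p0=list(map(float,s['eef_pos'])); json.dump(p0,open('p0.json','w'))
if 9<s['finger_gap']<15:
    for a in(4,8):
        p,M=pose(a,p0); robot.movel(p,M,max_speed=40)
        s=robot.read_state(); print(a,s['finger_gap'],s['gripper_force'],s['ft_force'],s['torque'],s['time'])
c=robot.camera('side'); cv2.imwrite('pics/s5.png',cv2.resize(c['image'][90:240,240:440],(800,600)))
E
```

```text
9.605836115769888 58.49075675010681 [ 422.2  -133.34  122.9 ] [ 9.54 -4.66  1.2 ] 20.6
4 9.36337200534632 58.96119475364685 [ 1.5  -0.49 -3.26] [-0.07 -0.1  -0.1 ] 21.2167
8 9.685774904671197 59.06604766845703 [ 2.36 -0.74 -3.19] [-0.25 -0.27 -0.18] 21.8
```

View pics/s5.png

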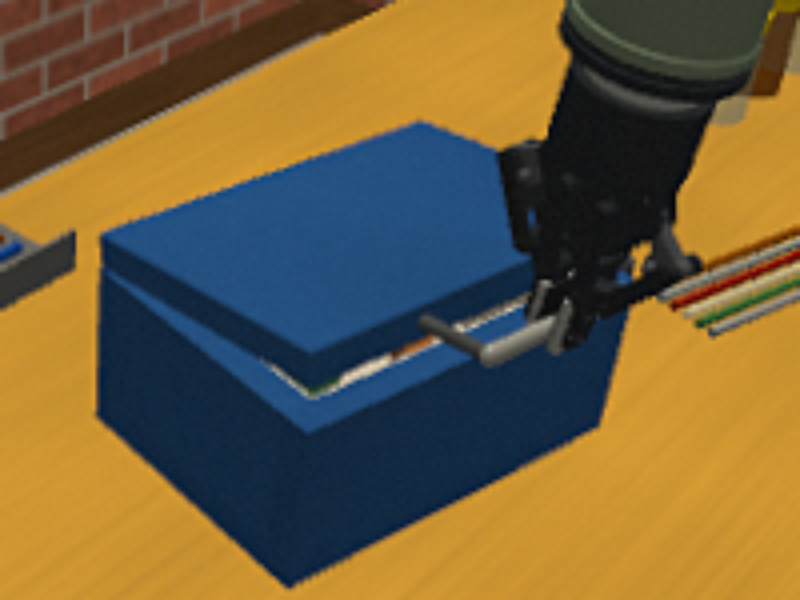

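The lid is rising with the bar held between the pads at (555,325). I'll continue along the arc to 40°.

Run:
```python
from lift import *
import json; np.set_printoptions(precision=2,suppress=True)
p0=json.load(open('p0.json'))
for a in(13,18,23,28,33,37,40):
    p,M=pose(a,p0); robot.movel(p,M,max_speed=40)
    s=robot.read_state(); f=np.array(s['ft_force']); print(a,s['finger_gap'],s['gripper_force'],f,s['time'])
    if np.linalg.norm(f)>30: break
robot.wait(0.5)
for n in('top','side'):
    c=robot.camera(n); P=cloud(c); im=c['image'].astype(int); b,r=im[...,0],im[...,2]
    x=(P-H)@hx; Z=P[...,2]; lat=(P-H)@np.array([-hx[1],hx[0],0])
    m=(b>r+30)&(x<-30)&(x>-175)&(abs(lat)<135)&(Z>150+0*x)&(Z<350)&(Z-120>-.4*x)
    k=np.polyfit(x[m],Z[m],1); print(n,m.sum(),'lid angle',np.degrees(np.arctan(-k[0])),'z rms',np.std(Z[m]-np.polyval(k,x[m])))
cv2.imwrite('pics/s6.png',c['image']); s=robot.read_state(); print(s['qpos'],s['qvel'],s['eef_pos'],s['ft_force'])
```

```text
13 10.026045295688112 59.03990864753723 [ 3.47 -2.81 -4.15] 22.5417
18 9.444629634972141 59.03847634792328 [ 2.81 -2.99 -4.48] 23.2333
23 9.402193441870017 58.99470090866089 [ 1.78 -3.91 -5.33] 23.925
28 9.485244946952685 59.01171684265137 [ 1.55 -4.82 -5.71] 24.6167
33 9.5047485765926 59.06910002231598 [ 1.7  -4.17 -5.63] 25.3083
37 9.432147690758654 59.12708759307861 [ 0.85 -4.74 -4.29] 25.8917
40 9.643812330491423 59.2487633228302 [-0.64 -5.19 -4.43] 26.3667
top 3151 lid angle 36.644079988428324 z rms 5.306291465010257
side 573 lid angle 12.965588830764405 z rms 8.464284231735922
[ 0.43  0.55 -0.38  1.52  0.13  1.54 -0.18] [ 0. -0.  0.  0. -0.  0.  0.] [ 480.61 -145.45  281.22] [ 0.75 -6.   -4.19]
```

View pics/s6.png

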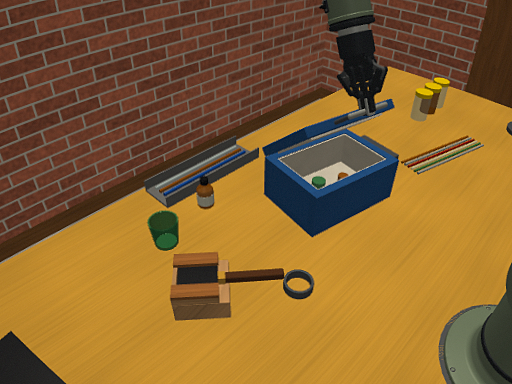

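The lid is open and held at (365,105), and the paddle is still home. My cloud fit picked up other surfaces, so I'll do a robust fit of the lid top.

Run:
```python
from lift import *
from scipy.optimize import least_squares
c=robot.camera('top'); P=cloud(c); im=c['image'].astype(int); b,r=im[...,0],im[...,2]
x=(P-H)@hx; Z=P[...,2]; lat=(P-H)@np.array([-hx[1],hx[0],0])
m=(b>r+25)&(x<-10)&(x>-135)&(abs(lat)<130)&(Z>150)&(Z<350)
f=least_squares(lambda k:k[0]*x[m]+k[1]-Z[m],[-.84,150],loss='soft_l1',f_scale=1).x
e=f[0]*x[m]+f[1]-Z[m]; print(m.sum(),np.degrees(np.arctan(-f[0])),f[1],np.median(abs(e)))
```

```text
2860 39.759658984556324 153.77710424710824 0.8932780405536818
```

The lid stands at 39.8°; the plane's height at the hinge, 153.8 mm, is close to the expected 152.6 mm. It is steady, so I'm handing the job in.

```bash
python3 -c "
from h import *
print(robot.read_state()['gripper_force'],robot.finish_job())"
```

```text
the job is handed in; nothing more can be done
59.19924437999725 None
```

The job is handed in, with no verdict returned: the paddle lies fully home in the slot and released, and the gripper holds the kiln lid open at a measured 39.8°; the bottle, ring and cup were not touched.

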